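Lock the grind setting of the coffee grinder

TASK

Lock the coffee grinder's grind setting: fit the blue-handled spanner on the square brass setting nut with its handle just beside the yellow stop post, so that the post holds it, and tighten the red wing nut fully (clockwise from above) while the spanner is on. The setting nut must not turn beyond the spanner's small play. Then take the spanner off and lay it flat, right way up, on the cork mat; leave everything else where it stands.

Things in the scene. Friction and masses are not known exactly. Their poses are not given: they have to be found in the camera images.
- grinder: Coffee grinder, hopper off, fixed: a black box 160 (x) x 190 (y) x 100 mm high with a flat aluminium deck on top. Origin on the spindle axis at counter level; z up. Deck 100 mm above the origin, x -78 to +78, y -108 to +78 mm. The fitted spanner lies on the deck, handle along the grinder's -y. The wing nut covers the nut: slide the spanner on along +y, from its jaw about 46 mm short.
- stop (a point): Foot of the yellow stop post (10 mm diameter, 22 mm tall) on the deck, at x = -17, y = -95 mm of the grinder; axes as the grinder's. A straight fitted spanner's handle passes on its +x side with a 3 mm gap; the wing nut's drag swings the handle clockwise on to it. A spanner set down 46 mm short has its head 10 mm clear of the post and clear of the wing nut.
- nut (a point): Centre of the underside of the square brass setting nut (36 x 36 x 14 mm high), on the spindle axis, at deck level; turns with the nut. z up; its flats face its x and y, both ways. At the start its axes agree with the grinder's.
- setting_nut (a joint): Turn of the setting nut, rad, clockwise from above positive, 0 at the start. Stiff by only 0.12 N m, so that the wing nut (0.3 N m against it) drags it round unless it is held. Held by the spanner against the post it still gives about 0.15 rad of play before it stops. More than 0.35 rad either way loses the setting.
- wing (a point): Red wing nut on top of the setting nut: a bar 56 mm long (along this point's x), 12 mm thick (y), 25 mm high over a 34 mm diameter disc. This point is the centre of the bar's top, 47 mm above the deck; the bar reaches from 22 to 47 mm above the deck. Pinch the bar across its 12 mm thickness from above.
- lock_nut (a joint): Turn of the wing nut relative to the setting nut, rad, clockwise from above positive: starts at 0 to 0.4, fully tight at its stop at 1.25 (counted tight above 1.15). Stays where left.
- spanner: Loose open-ended spanner, 199 mm long, 0.13 to 0.25 kg, lying flat on the mat. Origin at the underside, 90 mm behind the jaw's centre; x points from handle to jaw, z up. Blue handle 18 mm wide and 18 mm high from x = -90 to +60 mm; steel head 10 mm thick, 66 mm wide, from x = 56 to 109 mm; undersides flush.
- jaw (a point): Centre of the spanner's jaw at its underside, at x = 90 mm of the spanner; axes as the spanner's. Jaw 39 mm wide between the prongs, which end 19 mm ahead of this point with flared tips; back wall 20 mm behind this point (2 mm gap to the nut). Fitted: this point on point nut.
- grip (a point): Good grip point on the handle: x = -50 mm of the spanner, mid-height 9 mm above its underside, 140 mm behind the jaw's centre.
- mat: Fixed cork mat 240 (x) x 280 (y) x 4 mm; origin at the centre of its underside on the counter.
- cups: Bystander: stack of paper cups, 85 mm wide, 119 mm tall; origin at its foot.
- sprinkles: Bystander: glass jar with white cap, 60 mm wide, 100 mm tall; origin at its foot.
- bowl: Bystander: black bowl, 150 mm wide, 75 mm high; origin at its foot.
- mug: Bystander: blue mug, 80 mm wide, 90 mm high; origin at its foot.
- hopper: Bystander: the grinder's clear hopper, 140 mm wide, 120 mm high; origin at its foot.
- spoon: Bystander: spoon lying on the counter.
- can: Bystander: blue and white tin, 66 mm wide, 120 mm tall; origin at its foot.

How it is judged:
On the way, in this order (a step that is already met when the one before it is completed fails the run):
1. the spanner is fitted on the setting nut, flat on the deck, before the wing nut is tightened (horizontal distance between jaw and nut below 0.008 m and z of jaw in the frame of nut below 0.006 m and angle between the x axis of jaw and the y axis of nut, either way round below 0.3 rad and value of joint lock_nut below 0.6 rad), for 0.2 s.
2. the wing nut is fully tight while the spanner is on the setting nut (value of joint lock_nut above 1.15 rad and horizontal distance between jaw and nut below 0.012 m and z of jaw in the frame of nut below 0.008 m), for 0.2 s.
At the end, for the whole second after the job is handed in: The wing nut is tight (above 1.15 of 1.25 rad), the setting nut within 0.35 rad of its start, and the spanner lies flat (tilt under 0.1 rad, origin below 12 mm), right way up and at rest with its origin over the mat (value of joint lock_nut above 1.15 rad and value of joint setting_nut between -0.35 and 0.35 rad and x of spanner in the frame of mat between -0.12 and 0.12 m and y of spanner in the frame of mat between -0.14 and 0.14 m and height (world z) of spanner below 0.012 m and angle between spanner's own z axis and vertical below 0.1 rad and linear speed of spanner below 0.02 m/s); the robot touches nothing.
It fails at once if the setting nut turned more than 0.35 rad: setting lost (not (value of joint setting_nut between -0.35 and 0.35 rad)).
It fails at once if a bystander was pushed more than 40 mm or knocked over (distance of any of cups, sprinkles, bowl, mug, hopper, spoon, can from where it was at the start of the episode above 0.04 m or angle between any of cups, sprinkles, bowl, mug, hopper, can's own z axis and vertical above 0.6 rad).
It also fails if it takes over 69 s, if anything falls off the work surface, if the arm or the gripper's body presses on something with over 40 N, if the wrist force passes 120 N, or if a joint passes its speed limit or range.

ROBOT

A 6-joint arm with a two-finger parallel gripper is mounted at the origin on the work surface. World frame = base frame: x ahead of the robot, y to its left, z up, the work surface at z = 0. Lengths are in m, angles in rad, forces in N, time in s.
With the tool pointing down it reaches from about 0.225 to 0.875 m from the base axis. Payload 3.4 kg.
Tool frame: the origin (TCP) lies between the finger pads; the fingertips stand 8 mm ahead of it and the grasp point (between the pads) lies 11 mm behind it; z points along the fingers, y is the line along which they close (so a half turn about z gives the same grasp; the last joint's range is limited). The gripper opens to 85 mm and grips with 20 to 120 N. Pads are 22 mm wide; open, the fingers measure 114 mm over their backs; the gripper's body (76 mm by 85 mm) begins 54 mm behind the grasp point. The pads swing forward as they close: fully open they stand 13 mm farther back than shut.
Start: joints at [-1.458, 0.276, 1.505, -0, 1.361, -0.121], TCP at [0.133, -0.559, 0.239] pointing down, gripper open.
Joint ranges: [-2.89, 2.89], [-0.75, 2.08], [0.22, 2.7], [-1.18, 4.32], [0.11, 2.71], [-2.7, 2.7]. Speed limits (rad/s): [2.57, 2.57, 3.14, 3.14, 3.14, 3.14].

INTERFACE

Orientations are given as a unit quaternion [w, x, y, z].
In Python, from rig import manip gives the robot as it stands.
- The arm moves only by the tool move_arm, never from a script. Its argument "deltas" is a list that holds one entry, the list of rows, each a list of 5 numbers: the shift along the tool's x, y, z normalised to -1 to 1, where 1 is 80 cm, then the turn about the tool's z normalised to -1 to 1, where 1 is 120 degrees, then the closure, from -1 (fully open) to 1 (shut). In form: [[[tx, ty, tz, twist, grip], ...]]. A call has 1 to 12 rows; each row is the pose to reach, as a shift and turn from the pose commanded when the call began, along the tool's axes at that moment; what a row does not reach only later rows make up. A row lasts 1/10 s, in which the tool goes at most 50 mm and 8.59 degrees, less where a joint would pass 70% of its speed; a pose out of reach is approached as far as the arm can. A call with a number of a shift or a turn outside -1 to 1 is refused whole. A call with a gripper value outside its range is refused whole. The fingers move at their own pace and stop on an object; "squeeze" is the grip in N (left out, the last holds). Time passes only in rows, so rows that repeat a pose let the fingers close. It gives the time, the measured TCP pose, the force, the opening and the grip force at its end, in the units of the state.
- manip.get_state(): the state, without advancing time (a new reading comes with each control period).
- manip.get_image(name): name is "side" or "top" or "wrist"; returns the picture (480x640x3 uint8, red, green, blue); there is no depth.
- manip.camera_params(name): a dict with "fx", "fy", "cx", "cy" (pixels), "R" (3x3) and "t" (3): a world point X has camera coordinates R X + t; the wrist camera has in their place "tool_from_camera" (4x4, takes a point from camera to tool coordinates, whose origin is the TCP and whose axes are the flange's). Camera axes: x right, y down, z forward; pixel columns grow to the right and rows downward; lengths in m; the calibration is good to about 2 mm. A picture is of the moment at which its call begins: read the wrist's pose just before it. camera_params takes no time and is no camera call.
- manip.sign_off(): hands the job in; it is judged then, once.
The state is a dict: "clock": time; "qpos": joint angles; "qd": joint speeds; "effort": joint torques, N m; "position": TCP position; "ee_rot": TCP orientation; "contact_force": force on the tool from outside, world axes, zero at the start; "moment": the same for the moment, N m; "width": finger opening in m; "gripper_force": force on a finger pad.
Only numpy, scipy, OpenCV 4.12 (cv2) and the standard library are available. Lean on these libraries where they do the work, as an engineer would, in place of code of your own. Each camera call takes 0.05 s, during which the arm holds its last target. There are 200 camera calls.

## Working session

There is one attempt and no reset: what is moved stays moved. The work goes in short steps, Python scripts to look and compute and a tool call to move; the robot and the scene stay as the last step left them, time stands still between calls to the robot, and variables do not carry over. Pictures are saved under pics/ and viewed, at most 10 in all, crops included, and the job is handed in when it is done.

Besides the shell and the picture viewer there is one more tool, called as name(argument=value, ...), one argument or row to a line, values as JSON. move_arm: Moves the arm, as the interface text tells. Scaled input: -1 to 1 covers 80 cm each way for a shift and 120 degrees each way for a turn. Its arguments: {"type":"object","properties":{"deltas":{"type":"array","items":{"type":"array","items":{"type":"array","items":{"type":"number","minimum":-1,"maximum":1}}}},"squeeze":{"type":"number"}},"required":["deltas"]}

```bash
mkdir -p pics; ls; python3 - <<'E'
from rig import manip
import cv2,json
print(manip.get_state())
for n in ("side","top"):
    im=manip.get_image(n); cv2.imwrite(f"pics/{n}0.png",im[:,:,::-1])
    print(n,manip.camera_params(n))
print(manip.camera_params("wrist"))
E
```

```text
pics
{'clock': 0.0, 'qpos': array([-1.45798649e+00,  2.76587858e-01,  1.50616188e+00,  3.02142249e-05,
        1.36067809e+00, -1.20991132e-01]), 'qd': array([-0.00058281,  0.00130966, -0.00066069,  0.00095704, -0.00125984,
        0.00086427]), 'effort': array([ 1.43044883e-03, -4.16765392e+01, -2.45804179e+01, -6.49171470e-04,
        1.09070868e-02, -7.00884897e-06]), 'position': array([ 0.13316517, -0.55883276,  0.2384323 ]), 'ee_rot': array([-9.17519496e-04,  9.93174867e-01,  1.16631218e-01,  1.85253477e-05]), 'contact_force': array([-0.77133538, -0.10167502, -0.26741193]), 'moment': array([-0.01855049, -0.05064996,  0.01352192]), 'gripper_force': 0.0, 'width': 0.08541073377701106}
side {'fx': 533.3314481070497, 'fy': 533.3314481070497, 'cx': 326.50277733199414, 'cy': 232.10793036491944, 'R': array([[-0.87007925, -0.49289779,  0.00372471],
       [-0.34437005,  0.60245205, -0.72004222],
       [ 0.35266326, -0.62777647, -0.69392026]]), 't': array([0.51090467, 0.26806762, 0.95016305])}
top {'fx': 624.778465454263, 'fy': 624.778465454263, 'cx': 316.7640629976623, 'cy': 243.34450728883922, 'R': array([[-0.02604827, -0.99965567,  0.0031653 ],
       [-0.98349045,  0.02505958, -0.17921647],
       [ 0.17907544, -0.00778132, -0.98380457]]), 't': array([0.02907158, 0.57159421, 1.46388211])}
{'fx': 430.38473196321456, 'fy': 430.38473196321456, 'cx': 312.6741768290156, 'cy': 245.01296575573937, 'tool_from_camera': array([[-2.14186632e-04, -9.46037864e-01, -3.24056034e-01,
         8.33498432e-02],
       [ 9.99999906e-01, -3.24469027e-04,  2.86288062e-04,
         9.33556580e-05],
       [-3.75985493e-04, -3.24055942e-01,  9.46037845e-01,
        -1.34237891e-01],
       [ 0.00000000e+00,  0.00000000e+00,  0.00000000e+00,
         1.00000000e+00]])}
```

View pics/top0.png

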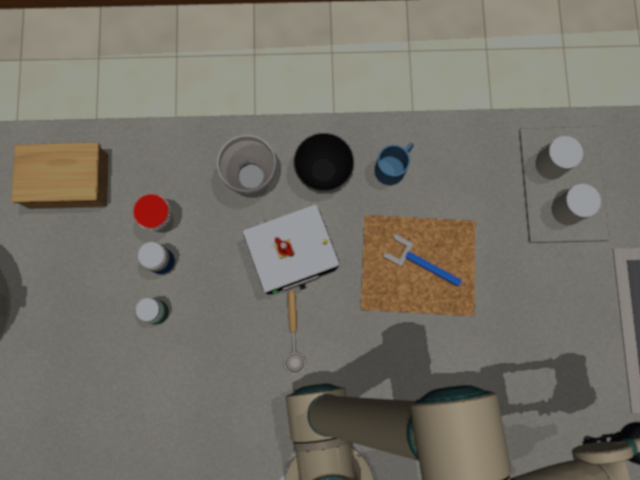

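View pics/side0.png

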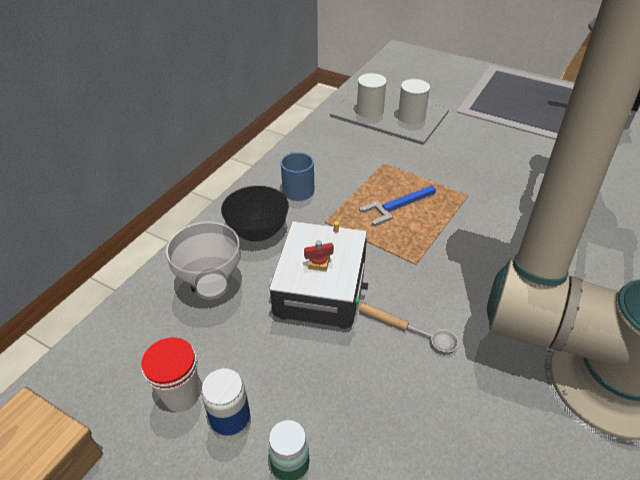

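The top view shows the grinder deck around (290,245), the wing nut at (285,247), the post at (325,242), and the spanner from its head at (398,250) to its handle end at (460,283), all on the mat. Next I'll measure these by colour masks.

```bash
cat > h.py <<'E'
import numpy as np, cv2
from rig import manip
from scipy.spatial.transform import Rotation as Ro
def tool():
    s=manip.get_state(); q=s['ee_rot']; return s,Ro.from_quat(np.r_[q[1:],q[0]]).as_matrix(),s['position']
def cam(n):
    p=manip.camera_params(n); K=np.array([[p['fx'],0,p['cx']],[0,p['fy'],p['cy']],[0,0,1]])
    if n!='wrist': return K,p['R'].T,-p['R'].T@p['t']
    s,R,t=tool(); T=p['tool_from_camera']
    return K,R@T[:3,:3],R@T[:3,3]+t
def cast(c,uv,z):
    K,R,o=c; uv=np.atleast_2d(uv).astype(float)
    d=(R@np.linalg.inv(K)@np.c_[uv,np.ones(len(uv))].T).T
    return o+d*((z-o[2])/d[:,2])[:,None]
def proj(c,X):
    K,R,o=c; p=(K@R.T@(np.atleast_2d(X)-o).T).T; return p[:,:2]/p[:,2:]
def mask(im,col):
    h=cv2.cvtColor(im,cv2.COLOR_RGB2HSV); H,S,V=[h[...,i].astype(int) for i in range(3)]
    return {'blue':(H>105)&(H<128)&(S>150)&(V>80),'red':((H<8)|(H>172))&(S>150)&(V>70),
     'yellow':(H>18)&(H<35)&(S>140)&(V>120),'white':(S<40)&(V>150)}[col].astype(np.uint8)
def blobs(m,amin=5):
    n,l,st,c=cv2.connectedComponentsWithStats(m)
    return [(st[i],c[i],np.argwhere(l==i)[:,::-1]) for i in range(1,n) if st[i][4]>=amin]
E
python3 - <<'E'
from h import *
for n in('top','side'):
    im=cv2.imread(f'pics/{n}0.png')[:,:,::-1].copy(); c=cam(n); print(n)
    for col,z in(('blue',.022),('red',.147),('yellow',.122),('white',.1)):
        for st,ce,px in blobs(mask(im,col),300 if col=='white' else 5):
            w=cast(c,px,z)[:,:2]; r=cv2.minAreaRect((w*1000).astype(np.float32))
            print(col,st,ce.round(1),'mean',w.mean(0).round(4),'rect',[np.round(v,1) for v in r])
E
```

```text
top
blue [407 253  54  32 355] [433.2 268.6] mean [ 0.5072 -0.2703] rect [array([ 507.5, -270. ]), array([143.6,  15.5]), np.float64(59.4)]
red [134 194  34  34 896] [150.4 210.6] mean [0.6408 0.3941] rect [array([640.6, 394.3]), array([77.3, 75.5]), np.float64(45.5)]
red [276 238  17  17 123] [284.1 248.1] mean [0.5457 0.0894] rect [array([546.7,  91.1]), array([48.2, 26.6]), np.float64(61.7)]
yellow [324 240   3   3   8] [324.9 240.9] mean [ 0.5647 -0.004 ] rect [array([564.4,  -4.3]), array([4.6, 4.7]), np.float64(88.4)]
yellow [280 255   4   2   6] [281.2 255.7] mean [0.5326 0.0976] rect [array([533. ,  96.8]), array([6.9, 2.3]), np.float64(88.5)]
white [488  35  73  12 625] [523.6  41. ] mean [ 1.0634 -0.5149] rect [array([1063.3, -515.5]), array([ 25.4, 179.4]), np.float64(1.4)]
white [334  42  73   9 442] [371.8  46.5] mean [ 1.0579 -0.1354] rect [array([1059.2, -130.9]), array([ 19.5, 180.1]), np.float64(0.1)]
white [ 567   49   73   57 2092] [592.6  82.3] mean [ 0.9498 -0.6759] rect [array([ 965.8, -701.1]), array([146.7, 166.7]), np.float64(0.7)]
white [ 492   51   75   57 
[... 2916 characters left out ...]
29.0)]
yellow [324 263   3   4   7] [325.4 264.3] mean [0.5314 0.1035] rect [array([531.8, 104.4]), array([3.7, 7.5]), np.float64(29.6)]
white [     0     39    640    441 120704] [320.  308.9] mean [0.5173 0.1209] rect [array([ 439.4, -149.3]), array([ 935.5, 1478.5]), np.float64(0.1)]
white [ 600  108   40  172 3045] [625.7 187. ] mean [ 0.0764 -0.4583] rect [array([  92.8, -492.1]), array([ 79.7, 663.4]), np.float64(6.6)]
white [ 584  242   41   49 1494] [604.  266.6] mean [ 0.0776 -0.1729] rect [array([  77.3, -175.1]), array([ 70.1, 113.1]), np.float64(7.2)]
white [197 274  29  23 520] [211.1 284.6] mean [0.6989 0.234 ] rect [array([698.9, 234.3]), array([51. , 53.7]), np.float64(37.3)]
```

```bash
cat >> h.py <<'E'
def yaw(): return np.degrees(np.arctan2(*tool()[1][[1,0],0]))
def plan(pos,yw):
    s,R,p=tool(); d=R.T@(np.array(pos)-p)/.8; t=-((yw-yaw()+180)%360-180)/120
    print('row',d.round(4),t.round(4),'| now',s['clock'],p.round(4),'yaw',yaw().round(2),'q6',s['qpos'][5].round(2),'w',s['width'].round(4),'F',s['contact_force'].round(1))
E
python3 - <<'E'
from h import *
plan([.4897,-.3003,.20],59.4)
E
```

```text
Traceback (most recent call last):
  File "h.py", line 27, in plan
    print('row',d.round(4),t.round(4),'| now',s['clock'],p.round(4),'yaw',yaw().round(2),'q6',s['qpos'][5].round(2),'w',s['width'].round(4),'F',s['contact_force'].round(1))
                                                                                                                        ^^^^^^^^^^^^^^^^
AttributeError: 'float' object has no attribute 'round'
```

```bash
sed -i "s/s\['width'\].round(4)/round(s['width'],4)/" h.py; python3 - <<'E'
from h import *
plan([.4897,-.3003,.20],59.4)
E
```

```text
row [ 0.5084 -0.2111  0.0486] -0.3834 | now 0.1 [ 0.1332 -0.5589  0.2385] yaw 13.4 q6 -0.12 w 0.0853 F [-0.8 -0.3 -0.2]
```

move_arm(
  deltas=[
    [[0.508,-0.211,0.049,-0.383,-1],[0.508,-0.211,0.049,-0.383,-1],[0.508,-0.211,0.049,-0.383,-1],[0.508,-0.211,0.049,-0.383,-1],[0.508,-0.211,0.049,-0.383,-1],[0.508,-0.211,0.049,-0.383,-1],[0.508,-0.211,0.049,-0.383,-1],[0.508,-0.211,0.049,-0.383,-1],[0.508,-0.211,0.049,-0.383,-1],[0.508,-0.211,0.049,-0.383,-1],[0.508,-0.211,0.049,-0.383,-1]],
  ],
)

```text
clock: 1.2
position: [0.4896, -0.3002, 0.1994]
ee_rot: [-0.001, 0.868, 0.496, -0.001]
contact_force: [0.3, -0.4, 0.5]
width: 0.0857
gripper_force: 0.0
```

```bash
python3 - <<'E'
from h import *
c=cam('wrist'); im=manip.get_image('wrist'); cv2.imwrite('pics/w1.png',im[:,:,::-1])
for st,ce,px in blobs(mask(im,'blue'),300):
    w=cast(c,px,.022)[:,:2]; r=cv2.minAreaRect((w*1000).astype(np.float32)); print(st,ce,[np.round(v,1) for v in r])
plan([.4897,-.3003,.10],59.4)
E
```

```text
[307  60  24  38 835] [318.6742515   77.95688623] [array([ 541.2, -220. ]), array([23.3, 15.7]), np.float64(59.5)]
[ 307  120   23   74 1486] [317.64468371 154.79138627] [array([ 514.4, -265.3]), array([51.6, 16. ]), np.float64(59.2)]
[307 187  22  51 483] [318.10973085 213.42857143] [array([ 493.4, -300. ]), array([38.5, 15.9]), np.float64(60.1)]
row [0.0012 0.0006 0.1245] 0.0 | now 1.25 [ 0.489  -0.3009  0.1996] yaw 59.4 q6 -0.14 w 0.0854 F [ 0.4 -1.   0. ]
```

View pics/w1.png

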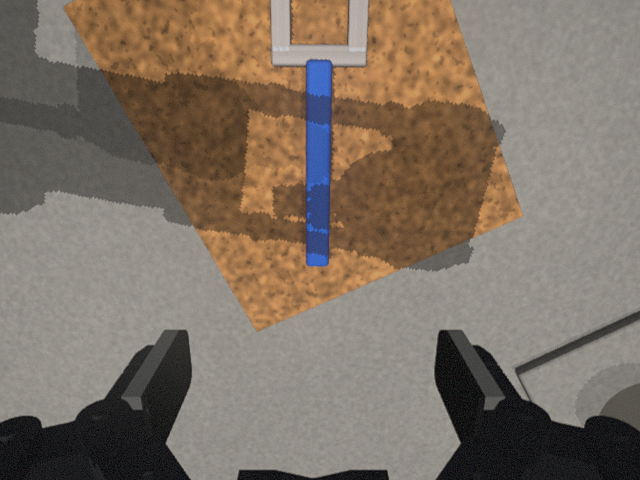

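The wrist view shows the handle straight and centred, from (319,61) to (317,265), with shadow stripes breaking the mask and the steel head at rows 0–65.

```bash
python3 - <<'E'
from h import *
c=cam('wrist'); w=cast(c,[[319,61],[317.5,265.5]],.022); d=w[0]-w[1]
print(w.round(4),np.linalg.norm(d),np.degrees(np.arctan2(d[1],d[0])))
u=d/np.linalg.norm(d); g=w[1]+u*.04; print(g, (w[0]-.11*u))
plan([g[0],g[1],.016],np.degrees(np.arctan2(d[1],d[0])))
E
```

```text
[[ 0.5465 -0.2115  0.022 ]
 [ 0.4713 -0.3376  0.022 ]] 0.14683635655591273 59.208394151523436
[ 0.4918138  -0.30326682  0.022     ] [ 0.49019427 -0.3059845   0.022     ]
row [-0.0006  0.0049  0.2295] 0.0016 | now 1.25 [ 0.489  -0.3009  0.1996] yaw 59.4 q6 -0.14 w 0.0854 F [ 0.4 -1.   0. ]
```

move_arm(
  deltas=[
    [[-0.001,0.005,0.06,0,-1],[-0.001,0.005,0.12,0,-1],[-0.001,0.005,0.18,0,-0.6],[-0.001,0.005,0.21,0,-0.2],[-0.001,0.005,0.225,0,0],[-0.001,0.005,0.23,0,0.2],[-0.001,0.005,0.23,0,1],[-0.001,0.005,0.23,0,1],[-0.001,0.005,0.23,0,1],[-0.001,0.005,0.23,0,1],[-0.001,0.005,0.23,0,1],[-0.001,0.005,0.23,0,1]],
  ],
  squeeze=70,
)

```text
clock: 2.45
position: [0.4932, -0.3044, 0.0173]
ee_rot: [0.001, 0.869, 0.495, 0.0]
contact_force: [-1.4, -0.3, 6.5]
width: 0.0157
gripper_force: 72.3
```

```bash
python3 - <<'E'
from h import *
plan([.6116,-.0848,.20],108.9)
print(manip.get_state()['gripper_force'])
E
```

```text
row [ 0.3115 -0.0119 -0.2286] -0.4128 | now 2.45 [ 0.4932 -0.3044  0.0173] yaw 59.37 q6 -0.14 w 0.0157 F [-1.4 -0.3  6.5]
72.34167695045471
```

move_arm(
  deltas=[
    [[0,0,-0.05,0,1],[0,0,-0.1,0,1],[0,0,-0.16,0,1],[0.05,0,-0.2,-0.06,1],[0.1,-0.002,-0.229,-0.13,1],[0.16,-0.006,-0.229,-0.2,1],[0.21,-0.008,-0.229,-0.27,1],[0.26,-0.01,-0.229,-0.33,1],[0.29,-0.012,-0.229,-0.38,1],[0.3115,-0.012,-0.229,-0.413,1],[0.3115,-0.012,-0.229,-0.413,1],[0.3115,-0.012,-0.229,-0.413,1]],
  ],
)

```text
clock: 3.65
position: [0.6108, -0.0844, 0.1988]
ee_rot: [-0.0, 0.581, 0.814, -0.001]
contact_force: [-0.5, 0.2, -1.3]
width: 0.0162
gripper_force: 71.4
```

```bash
python3 - <<'E'
from h import *
plan([.6116,-.0848,.14],108.9)
c=cam('wrist'); im=manip.get_image('wrist'); cv2.imwrite('pics/w2.png',im[:,:,::-1])
for col,z,a in(('yellow',.122,10),('red',.147,50),('blue',.2,200)):
    for st,ce,px in blobs(mask(im,col),a):
        w=cast(c,px,z)[:,:2]; r=cv2.minAreaRect((w*1000).astype(np.float32)); print(col,st,ce.round(1),[np.round(v,1) for v in r])
E
```

```text
row [-0.0008  0.0009  0.0735] 0.0 | now 3.65 [ 0.6108 -0.0844  0.1988] yaw 108.9 q6 -0.58 w 0.0162 F [-0.5  0.2 -1.3]
yellow [268  76  13  22 215] [274.6  86.9] [array([565.,  -7.]), array([5.4, 9.1]), np.float64(21.3)]
blue [  279     0    64   437 22518] [312.5 204. ] [array([599.3, -52. ]), array([ 17.5, 148.7]), np.float64(19.2)]
```

View pics/w2.png

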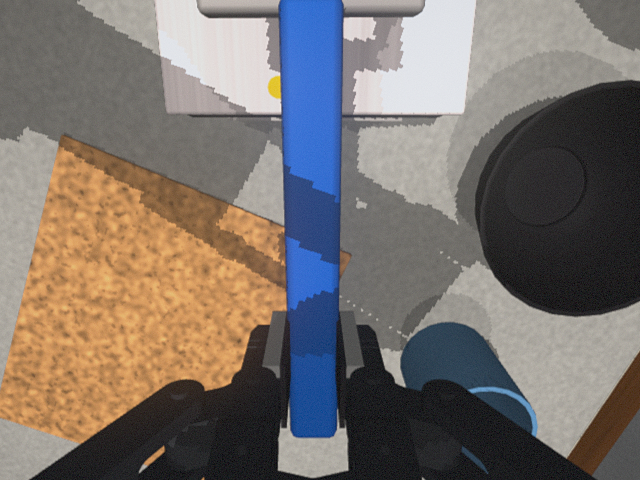

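The wrist view shows the handle held straight from (313,437) to (311,0). The deck front edge runs from (166,113) to (466,115), and the post top is at (274,87), partly behind the handle.

```bash
python3 - <<'E'
from h import *
c=cam('wrist'); im=cv2.imread('pics/w2.png')[:,:,::-1].copy()
w=cast(c,[[166,113.5],[466,115]],.1)[:,:2]; d=w[1]-w[0]
print('edge',w.round(4),np.linalg.norm(d),np.degrees(np.arctan2(d[1],d[0])))
u=d/np.linalg.norm(d); v=np.array([-u[1],u[0]]); print('spindle',w.mean(0)+.108*v)
print('post',cast(c,[[274,87]],.122),'expected px of post top', proj(c,[.566,-.0043,.122]))
m=mask(im,'blue'); zt=tool()[2][2]+.0047
pts=[];
for r in range(20,420,20):
    cs=np.where(m[r,270:360])[0]+270; pts.append(cast(c,[[(cs.min()+cs.max())/2,r]],zt)[0,:2])
pts=np.array(pts); q=np.polyfit(pts[:,1],pts[:,0],1); print('handle yaw',np.degrees(np.arctan2(1,q[0])),'res',np.std(pts[:,0]-np.polyval(q,pts[:,1])))
e=cast(c,[[313,436.5]],zt)[0,:2]; h=np.array([q[0],1])/np.hypot(q[0],1); h0=np.array([np.polyval(q,e[1]),e[1]])
f=cast(c,[[311,15]],tool()[2][2]-.0033)[0,:2]
p=tool()[2][:2]; print('end',e,'grip from end',(p-h0)@h,'lateral',(p-h0)@[-h[1],h[0]],'headback->from end',(f-h0)@h,'jaw',h0+.18*h)
print('mug',cast(cam('top'),[[393,165]],.09))
E
```

```text
edge [[ 0.5139 -0.0381]
 [ 0.6614  0.0114]] 0.1555942673245089 18.573180640591918
spindle [0.55324496 0.08901076]
post [[ 0.56502528 -0.00755204  0.122     ]] expected px of post top [[278.12589877  80.58335663]]
handle yaw 109.12954302196931 res 0.000427831517315318
end [ 0.62245592 -0.11999858] grip from end 0.037040619985364995 lateral -8.71758327134482e-05 headback->from end 0.14279394330953454 jaw [0.56370247 0.05006183]
mug [[ 0.75306031 -0.17476061  0.09      ]]
```

```bash
python3 - <<'E'
from h import *
plan([.6335,.0383,.22],108.7)
E
```

```text
row [ 0.1366  0.0768 -0.0265] 0.0013 | now 3.7 [ 0.6106 -0.085   0.1989] yaw 108.86 q6 -0.58 w 0.016 F [-0.1  0.2 -2.5]
```

move_arm(
  deltas=[
    [[0.05,0.03,-0.0265,0,1],[0.1,0.06,-0.0265,0,1],[0.1366,0.077,-0.0265,0.0013,1],[0.1366,0.077,-0.0265,0.0013,1],[0.1366,0.077,-0.0265,0.0013,1]],
  ],
)

```text
clock: 4.2
position: [0.6336, 0.0381, 0.2203]
ee_rot: [0.0, 0.582, 0.813, -0.001]
contact_force: [0.1, -0.3, -1.4]
width: 0.0159
gripper_force: 71.4
```

```bash
python3 - <<'E'
from h import *
plan([.6116,-.0848,.2],108.7)
c=cam('wrist'); im=manip.get_image('wrist'); cv2.imwrite('pics/w3.png',im[:,:,::-1])
for col,z,a in(('yellow',.122,10),('red',.147,50)):
    for st,ce,px in blobs(mask(im,col),a):
        w=cast(c,px,z)[:,:2]; r=cv2.minAreaRect((w*1000).astype(np.float32)); print(col,st,ce.round(1),w.mean(0).round(4),[np.round(v,1) for v in r])
E
```

```text
row [-0.1366 -0.0754  0.0256] 0.0004 | now 4.2 [0.6336 0.0381 0.2203] yaw 108.75 q6 -0.38 w 0.0159 F [ 0.1 -0.3 -1.4]
yellow [165  81  22  18 164] [171.9  85.9] [0.5372 0.0992] [array([537. , 100.1]), array([13.3,  6.5]), np.float64(56.5)]
yellow [202  81  30   6  78] [214.6  82.3] [0.5573 0.1079] [array([558.4, 107.6]), array([14.7,  2.4]), np.float64(18.7)]
yellow [230 121   4   9  21] [231.2 125.4] [0.5707 0.0902] [array([570.8,  90.4]), array([1.6, 4.1]), np.float64(15.2)]
yellow [217 132  17  16 142] [227.9 141.6] [0.5713 0.0817] [array([569.5,  82.2]), array([8.9, 7.7]), np.float64(18.7)]
yellow [175 276  16  15 195] [182.2 283.2] [ 0.567  -0.0058] [array([567.1,  -5.8]), array([8.8, 9.3]), np.float64(13.4)]
red [ 167   82   70   41 1538] [202.6  98.3] [0.5591 0.1005] [array([558.2, 100. ]), array([30.4, 17.8]), np.float64(45.1)]
red [134 117  41  27 583] [153.3 131.7] [0.5408 0.0787] [array([540.9,  77.9]), array([17. , 10.1]), np.float64(44.0)]
red [181 120  47  28 531] [205.8 136.6] [0.5646 0.0844] [array([564.8,  85.3]), array([23.5,  9.9]), np.float64(44.4)]
```

View pics/w3.png

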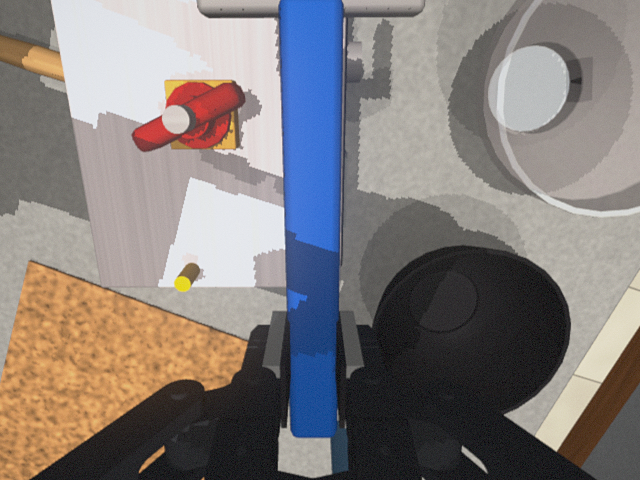

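This view shows the nut square with corners near (165,80), (236,81), (240,150) and (171,147). The wing bar runs from (135,142) to (242,90), with the spindle tip at (178,118), and the post top is at (182,284).

```bash
python3 - <<'E'
from h import *
c=cam('wrist'); im=cv2.imread('pics/w3.png')[:,:,::-1].copy()
m=mask(im,'yellow')[70:160,155:250]; print([ (k,v) for k,v in dict(left=np.argwhere(m)[:,1].min()+155,right=np.argwhere(m)[:,1].max()+155,top=np.argwhere(m)[:,0].min()+70,bot=np.argwhere(m)[:,0].max()+70).items()])
w=cast(c,[[165,80.5],[236,81],[240.5,150],[171,148]],.114)[:,:2]; print('nut',w.round(4),w.mean(0),np.linalg.norm(w-np.roll(w,1,0),axis=1))
d=w[1]-w[0]+w[2]-w[3]; print('yaw',np.degrees(np.arctan2(d[1],d[0])))
p=cast(c,[[182.5,284]],.122)[0,:2]
for yw in(18.5,18.9):
    a=np.radians(yw);x=np.array([np.cos(a),np.sin(a)]);y=np.array([-x[1],x[0]])
    print('spindle from post',p+.017*x+.095*y)
for z in (.147,.135): 
    e=cast(c,[[135,142],[242,90]],z)[:,:2]; b=e[1]-e[0]; print('bar',np.linalg.norm(b),np.degrees(np.arctan2(b[1],b[0])),e.mean(0))
E
```

```text
[('left', np.int64(165)), ('right', np.int64(235)), ('top', np.int64(81)), ('bot', np.int64(147))]
nut [[0.5309 0.0995]
 [0.5661 0.1111]
 [0.5779 0.0777]
 [0.5415 0.0665]] [0.55408616 0.08867663] [0.03460882 0.03707801 0.0354357  0.03808412]
yaw 17.668931723342904
spindle from post [0.55324083 0.08852466]
spindle from post [0.55257457 0.08842444]
bar 0.05656709134906342 42.72551917372513 [0.55451085 0.08984817]
bar 0.05983895272693739 42.725519173725175 [0.55148856 0.08830014]
```

```bash
python3 - <<'E'
from h import *
plan([.6138,-.0909,.13],108.4)
E
```

```text
row [-0.1438 -0.0748  0.1131] 0.0024 | now 4.25 [0.6337 0.0374 0.2203] yaw 108.69 q6 -0.38 w 0.0157 F [-0.4  1.3 -1.9]
```

move_arm(
  deltas=[
    [[-0.05,-0.03,0,0,1],[-0.1,-0.06,0,0.0024,1],[-0.1438,-0.0748,0,0.0024,1],[-0.1438,-0.0748,0.02,0.0024,1],[-0.1438,-0.0748,0.06,0.0024,1],[-0.1438,-0.0748,0.1,0.0024,1],[-0.1438,-0.0748,0.113,0.0024,1],[-0.1438,-0.0748,0.113,0.0024,1]],
  ],
)

```text
clock: 5.05
position: [0.6129, -0.0905, 0.1285]
ee_rot: [-0.002, 0.585, 0.811, -0.001]
contact_force: [0.7, -0.5, -1.7]
width: 0.0159
gripper_force: 71.3
```

```bash
python3 - <<'E'
from h import *
plan([.6138,-.0909,.1145],108.4)
c=cam('wrist'); im=manip.get_image('wrist'); cv2.imwrite('pics/w4.png',im[:,:,::-1])
for st,ce,px in blobs(mask(im,'yellow'),10):
    w=cast(c,px,.122)[:,:2]; r=cv2.minAreaRect((w*1000).astype(np.float32)); print(st,ce.round(1),w.mean(0).round(4),[np.round(v,1) for v in r])
m=mask(im,'blue'); z=tool()[2][2]+.0047
for r in range(20,300,40):
    cs=np.where(m[r,240:380])[0]+240; print(r,cs.min(),cs.max(),cast(c,[[cs.min(),r],[cs.max()+1,r]],z)[:,:2].round(4).tolist())
E
```

```text
row [-0.0009  0.001   0.0175] -0.0004 | now 5.05 [ 0.6129 -0.0905  0.1285] yaw 108.35 q6 -0.58 w 0.0159 F [ 0.7 -0.5 -1.7]
[241  42  33  36 915] [257.1  59.6] [ 0.567  -0.0064] [array([567. ,  -6.4]), array([9.4, 9.9]), np.float64(64.1)]
20 280 341 [[0.572, 0.0045], [0.5877, 0.0097]]
60 281 341 [[0.5751, -0.0049], [0.591, 0.0004]]
100 282 340 [[0.5784, -0.0147], [0.5942, -0.0095]]
140 283 340 [[0.5819, -0.0251], [0.5979, -0.0198]]
180 285 339 [[0.5859, -0.0361], [0.6015, -0.0309]]
220 289 338 [[0.5907, -0.0476], [0.6053, -0.0427]]
260 287 338 [[0.594, -0.0603], [0.6097, -0.0551]]
```

View pics/w4.png

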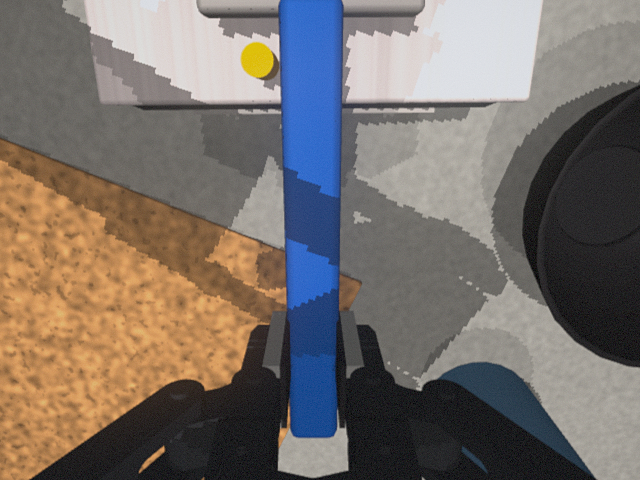

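The wrist view shows the post top at (257,60) just left of the handle (left edge at column 281). The lateral offset is 16.6 mm against a nominal 17, and the head is about 10 mm clear of the post. Lowering now.

move_arm(
  deltas=[
    [[-0.001,0.0007,0.008,0,1],[-0.001,0.0007,0.014,0,1],[-0.001,0.0007,0.0175,0,1],[-0.001,0.0007,0.0175,0,1]],
  ],
)

```text
clock: 5.5
position: [0.6151, -0.0897, 0.116]
ee_rot: [-0.0, 0.584, 0.812, -0.0]
contact_force: [0.1, -0.2, -0.9]
width: 0.016
gripper_force: 71.4
```

```bash
python3 - <<'E'
from h import *
s,R,p=tool(); a=np.radians(108.6); y=np.array([np.cos(a),np.sin(a)]); t=np.array([.5533,.0887])-.1415*y
plan([t[0],t[1],p[2]],108.35); print(s['moment'])
E
```

```text
row [ 0.0591 -0.0022 -0.    ] 0.0012 | now 5.5 [ 0.6151 -0.0897  0.116 ] yaw 108.49 q6 -0.58 w 0.016 F [ 0.1 -0.2 -0.9]
[-0.06891496 -0.03328193  0.03539907]
```

```bash
cat >> h.py <<'E'
def avg(n=8):
    P=[];Y=[]
    for i in range(n): manip.get_image('wrist'); P.append(tool()[2]); Y.append(yaw())
    return np.mean(P,0),np.std(P,0),np.mean(Y)
E
python3 - <<'E'
from h import *
p,sd,yw=avg(); print(p.round(4),sd.round(4),yw)
a=np.radians(108.6); y=np.array([np.cos(a),np.sin(a)]); t=np.array([.5533,.0887])-.1415*y
d=tool()[1].T@(np.r_[t,p[2]]-p); print(d/.8)
E
```

```text
[ 0.6153 -0.0898  0.1163] [0.0001 0.     0.0001] 108.48220743162148
[ 5.93318672e-02 -2.44807136e-03 -1.28656472e-05]
```

move_arm(
  deltas=[
    [[0,-0.0024,0.001,0,1],[0,-0.0024,0.0025,0,1],[0,-0.0024,0.0025,0,1]],
  ],
)

```text
clock: 6.2
position: [0.6131, -0.0905, 0.1139]
ee_rot: [-0.0, 0.584, 0.811, -0.0]
contact_force: [-0.5, 0.3, -1.4]
width: 0.0158
gripper_force: 71.4
```

```bash
cat >> h.py <<'E'
def lat(path):
    p,sd,yw=avg(4); c=cam('wrist'); im=manip.get_image('wrist'); cv2.imwrite(path,im[:,:,::-1]); print(p.round(4),yw)
    x=np.array([.9478,.3190]); yy=np.array([-.3190,.9478]); sp=np.array([.5533,.0887])
    for st,ce,px in blobs(mask(im,'yellow'),60): print('post rel',[round(float((cast(c,ce,.122)[0,:2]-sp)@k),4) for k in(x,yy)])
    m=mask(im,'blue'); z=p[2]+.0047
    for r in range(20,300,60):
        cs=np.where(m[r,240:380])[0]+240; h=cast(c,[[(cs.min()+cs.max()+1)/2,r]],z)[0,:2]; print(r,cs.min(),cs.max(),'rel',((h-sp)@x).round(4),((h-sp)@yy).round(4))
    s=manip.get_state(); print('F',s['contact_force'].round(1),'M',s['moment'].round(2))
E
python3 - <<'E'
from h import *
lat('pics/w5.png')
E
```

```text
[ 0.6133 -0.0905  0.114 ] 108.46918985090134
post rel [-0.0173, -0.0945]
20 280 341 rel -0.0006 -0.0858
80 282 340 rel -0.0005 -0.1009
140 284 340 rel -0.0003 -0.1174
200 285 339 rel -0.0004 -0.1353
260 286 338 rel -0.0004 -0.1551
F [-1.3 -0.2 -1.3] M [-0.11  0.01 -0.03]
```

move_arm(
  deltas=[
    [[0.007,0,0,0,1],[0.014,0,0,0,1],[0.021,0,0,0,1],[0.028,0,0,0,1],[0.035,0,0,0,1],[0.042,0,0,0,1],[0.049,0,0,0,1],[0.053,0,0,0,1],[0.0575,0,0,0,1],[0.0575,0,0,0,1]],
  ],
)

```text
clock: 7.45
position: [0.5986, -0.0464, 0.1141]
ee_rot: [-0.0, 0.584, 0.812, -0.0]
contact_force: [-0.8, -0.1, -1.4]
width: 0.016
gripper_force: 71.4
```

```bash
python3 - <<'E'
from h import *
lat('pics/w6.png')
im=manip.get_image('top'); s=im[200:300,230:430]; cv2.imwrite('pics/t6.png',cv2.resize(s,None,fx=4,fy=4,interpolation=cv2.INTER_CUBIC)[:,:,::-1])
E
```

```text
[ 0.5989 -0.0469  0.1141] 108.47450979319689
post rel [-0.0184, -0.094]
post rel [-0.0142, -0.0936]
20 280 341 rel -0.0005 -0.04
80 282 339 rel -0.0006 -0.0551
140 284 338 rel -0.0005 -0.0715
200 291 337 rel 0.0004 -0.0895
260 286 338 rel -0.0003 -0.1092
F [-0.3  0.6 -1.5] M [-0.04 -0.04  0.04]
```

View pics/t6.png

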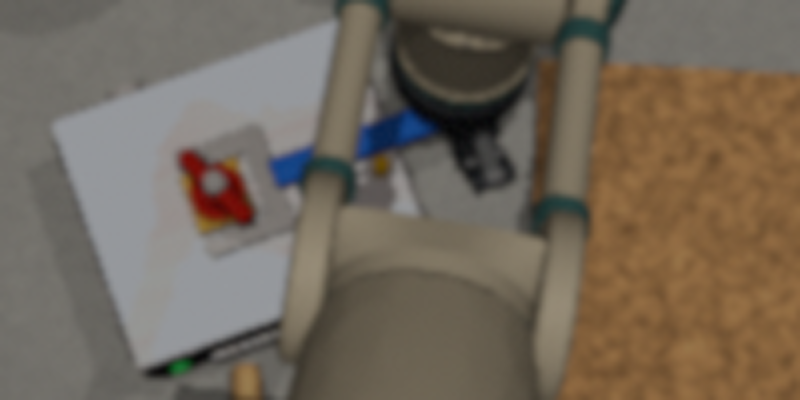

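The top crop shows the steel head around the nut, with the red wing at (215,190) and the blue handle passing beside the yellow post at (380,163). I'll nudge it in the last bit while watching the force.

move_arm(
  deltas=[
    [[0.001,0,0,0,1],[0.002,0,0.0005,0,1],[0.002,0,0.001,0,1],[0.002,0,0.001,0,1]],
  ],
)

```text
clock: 8.15
position: [0.5984, -0.0453, 0.1134]
ee_rot: [0.0, 0.584, 0.811, 0.0]
contact_force: [-1.1, -0.6, -1.0]
width: 0.0163
gripper_force: 71.5
```

```bash
python3 - <<'E'
from h import *
p,sd,y=avg(4); s=manip.get_state(); print(p.round(4),y,s['contact_force'].round(1),s['moment'].round(2))
c=cam('top'); im=cv2.imread('pics/t6.png')
# slit: sample white profile along spanner axis through x=-12,0,12 of grinder, at head height .11
x=np.array([.9478,.3190]); yy=np.array([-.3190,.9478]); sp=np.array([.5533,.0887])
t=manip.get_image('top')
for lx in(-.012,.012,.025):
    L=np.arange(-.05,.03,.002); pts=np.array([np.r_[sp+lx*x+l*yy,.11] for l in L]); uv=proj(c,pts).astype(np.float32)
    v=cv2.remap(t,uv[None,:,0],uv[None,:,1],cv2.INTER_LINEAR)[0]; print(lx,[(round(l*1000),*map(int,k)) for l,k in zip(L,v)])
E
```

```text
[ 0.5984 -0.0453  0.1134] 108.46949801902201 [ 0.2 -0.2 -0.4] [ 0.03  0.   -0.06]
-0.012 [(-50, 91, 83, 69), (-48, 83, 78, 65), (-46, 72, 71, 60), (-44, 61, 65, 59), (-42, 63, 69, 71), (-40, 88, 90, 94), (-38, 108, 107, 109), (-36, 113, 110, 113), (-34, 107, 104, 108), (-32, 103, 100, 102), (-30, 108, 105, 103), (-28, 115, 111, 108), (-26, 118, 114, 110), (-24, 119, 114, 110), (-22, 119, 114, 110), (-20, 117, 113, 109), (-18, 113, 108, 104), (-16, 105, 95, 88), (-14, 95, 73, 62), (-12, 92, 47, 33), (-10, 100, 26, 12), (-8, 110, 17, 9), (-6, 115, 15, 9), (-4, 115, 14, 8), (-2, 107, 14, 7), (0, 96, 16, 8), (2, 91, 17, 8), (4, 98, 18, 10), (6, 106, 23, 10), (8, 111, 30, 11), (10, 113, 40, 15), (12, 115, 53, 20), (14, 122, 75, 28), (16, 131, 93, 40), (18, 137, 108, 61), (20, 138, 118, 89), (22, 140, 129, 118), (24, 145, 139, 135), (26, 148, 143, 141), (28, 149, 145, 142)]
0.012 [(-50, 141, 137, 138), (-48, 142, 138, 138), (-46, 141, 138, 140), (-44, 141, 137, 138), (-42, 141, 137, 138), (-40, 141, 138, 138), (-38, 139, 137, 138), (-36, 136, 133, 135), (-34, 126, 123, 124), (-32, 115, 112
[... 754 characters left out ...]
, 149, 145, 142), (-36, 147, 143, 140), (-34, 138, 134, 131), (-32, 126, 122, 119), (-30, 119, 114, 111), (-28, 117, 113, 109), (-26, 118, 114, 109), (-24, 118, 113, 109), (-22, 119, 114, 110), (-20, 120, 115, 111), (-18, 120, 115, 111), (-16, 120, 115, 112), (-14, 121, 116, 112), (-12, 120, 115, 112), (-10, 120, 115, 112), (-8, 120, 116, 112), (-6, 120, 116, 112), (-4, 121, 116, 112), (-2, 119, 114, 110), (0, 114, 110, 106), (2, 106, 100, 96), (4, 98, 81, 77), (6, 96, 55, 52), (8, 102, 31, 27), (10, 110, 18, 13), (12, 113, 17, 12), (14, 111, 24, 21), (16, 107, 47, 44), (18, 110, 80, 77), (20, 120, 107, 104), (22, 131, 125, 122), (24, 141, 135, 133), (26, 147, 141, 139), (28, 149, 142, 140)]
```

```bash
python3 - <<'E'
from h import *
p=manip.camera_params('wrist'); T=p['tool_from_camera']; K=cam('wrist')[0]
a=np.radians(108.69); R=np.array([[np.cos(a),np.sin(a),0],[np.sin(a),-np.cos(a),0],[0,0,-1]]); c=(K,R@T[:3,:3],R@T[:3,3]+[.6337,.0374,.2203])
for z in(.147,.155,.165,.175): print(z,proj(c,[.5533,.0887,z]).round(1),proj(cam('side'),[.5533,.0887,z]).round(1))
plan([.598,-.0453,.2],108.47)
E
```

```text
0.147 [[184.2 118.3]] [[319.1 245.7]]
0.155 [[179.1 119.1]] [[319.1 242.6]]
0.165 [[172.2 120.2]] [[319.1 238.8]]
0.175 [[164.5 121.5]] [[319.  234.8]]
row [ 0.0002 -0.0004 -0.1083] 0.0 | now 8.4 [ 0.5984 -0.0453  0.1134] yaw 108.47 q6 -0.51 w 0.0158 F [-0.9  0.4  0.3]
```

move_arm(
  deltas=[
    [[0,0,0,0,0.5],[0,0,0,0,0.2],[0,0,0,0,0],[0,0,0,0,0],[0,0,-0.02,0,0],[0,0,-0.06,0,0],[0,0,-0.11,0,0],[0,0,-0.14,0,0],[0,0,-0.14,0,0]],
  ],
)

```text
clock: 9.3
position: [0.6007, -0.0458, 0.2297]
ee_rot: [0.004, 0.584, 0.811, 0.002]
contact_force: [0.9, 0.3, 0.8]
width: 0.0427
gripper_force: 0.0
```

```bash
python3 - <<'E'
from h import *
plan([.5533,.0887,.215],42.7)
s=manip.get_state(); print(s['qpos'].round(2))
E
```

```text
row [ 0.1782 -0.0031  0.0176] 0.5481 | now 9.3 [ 0.6007 -0.0458  0.2297] yaw 108.47 q6 -0.51 w 0.0427 F [0.9 0.3 0.8]
[-0.19  0.32  1.47 -0.    1.35 -0.51]
```

move_arm(
  deltas=[
    [[0.05,0,0,0.07,0],[0.1,-0.001,0,0.14,0],[0.15,-0.003,0,0.21,0],[0.178,-0.003,0.01,0.28,0],[0.178,-0.003,0.01,0.35,0],[0.178,-0.003,0.01,0.42,0],[0.178,-0.003,0.01,0.49,0],[0.178,-0.003,0.01,0.548,0],[0.178,-0.003,0.01,0.548,0],[0.178,-0.003,0.01,0.548,0]],
  ],
)

```text
clock: 10.3
position: [0.5504, 0.0889, 0.2164]
ee_rot: [-0.0, 0.931, 0.365, -0.001]
contact_force: [-0.7, 0.5, -0.5]
width: 0.0428
gripper_force: 0.0
```

```bash
python3 - <<'E'
from h import *
p,sd,y=avg(4); print(p.round(4),sd,y)
c=cam('wrist'); im=manip.get_image('wrist'); cv2.imwrite('pics/w7.png',im[:,:,::-1])
for st,ce,px in blobs(mask(im,'red'),50):
    w=cast(c,px,.147)[:,:2]; r=cv2.minAreaRect((w*1000).astype(np.float32)); print(st,ce.round(1),[np.round(v,1) for v in r])
plan([.5533,.0887,.137],42.7)
E
```

```text
[0.5507 0.0889 0.2168] [9.03867853e-05 1.29293872e-05 1.63471971e-04] 42.79743814459762
[327 243  17  31 152] [336.6 256.3] [array([563.2,  84.7]), array([17.4,  5.7]), np.float64(29.6)]
[290 259  12  15  60] [294.6 265.6] [array([545.7,  96.5]), array([8.2, 3.6]), np.float64(61.9)]
[305 285  21  28 418] [314.4 299.6] [array([539.7,  76.9]), array([15.8, 10.1]), np.float64(45.0)]
row [0.0021 0.0023 0.1002] 0.0004 | now 10.55 [0.5509 0.0889 0.2171] yaw 42.75 q6 0.86 w 0.0428 F [0.9 0.8 0.1]
```

View pics/w7.png

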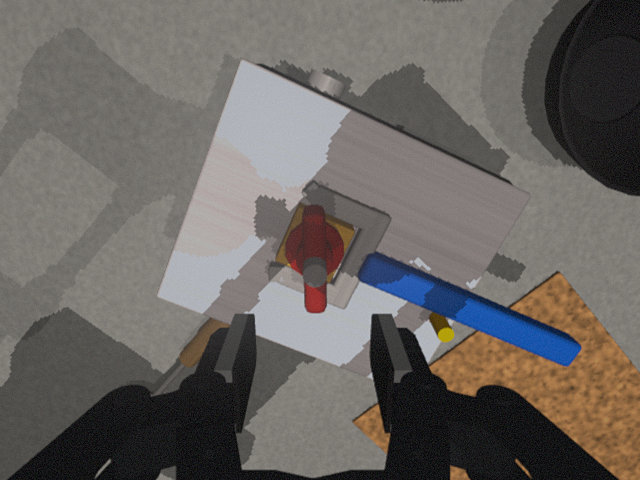

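The wrist view shows the spanner fitted on the nut, with the handle beside the post at (443,330). The wing bar is vertical in the image from (315,206) to (316,312), so it lines up with the tool's x axis.

```bash
python3 - <<'E'
from h import *
c=cam('wrist'); e=cast(c,[[314.5,206],[316,312]],.145)[:,:2]; d=e[0]-e[1]
print(e.round(4),e.mean(0).round(4),np.linalg.norm(d),np.degrees(np.arctan2(d[1],d[0])))
plan([*(e.mean(0)*.5+np.array([.5533,.0887])*.5),.137],42.3)
E
```

```text
[[0.5756 0.1105]
 [0.5335 0.0704]] [0.5546 0.0905] 0.058202525800236556 43.61021774713557
row [0.0034 0.002  0.1002] 0.0038 | now 10.55 [0.5509 0.0889 0.2171] yaw 42.75 q6 0.86 w 0.0428 F [0.9 0.8 0.1]
```

move_arm(
  deltas=[
    [[0.003,0.002,0.03,0,0],[0.003,0.002,0.06,0,0],[0.003,0.002,0.085,0,0],[0.003,0.002,0.1,0,0],[0.003,0.002,0.1,0,0],[0.003,0.002,0.1,0,1],[0.003,0.002,0.1,0,1],[0.003,0.002,0.1,0,1],[0.003,0.002,0.1,0,1],[0.003,0.002,0.1,0,1],[0.003,0.002,0.1,0,1]],
  ],
  squeeze=45,
)

```text
clock: 11.65
position: [0.5539, 0.0903, 0.1386]
ee_rot: [-0.0, 0.931, 0.364, 0.001]
contact_force: [-3.0, 3.6, 7.1]
width: 0.0107
gripper_force: 45.4
```

```bash
python3 - <<'E'
from h import *
plan([.5533,.0887,.137],42.7); print(manip.get_state()['moment'].round(2),manip.get_state()['gripper_force'])
E
```

```text
row [-0.0019  0.0009  0.0021] 0.0001 | now 11.65 [0.5539 0.0903 0.1386] yaw 42.71 q6 0.86 w 0.0107 F [-3.   3.6  7.1]
[0.55 0.4  0.06] 45.42732775211334
```

move_arm(
  deltas=[
    [[0,0,0,0.04,1],[0,0,0,0.08,1],[0,0,0,0.12,1],[0,0,0,0.16,1],[0,0,0,0.2,1],[0,0,0,0.24,1],[0,0,0,0.28,1],[0,0,0,0.32,1],[0,0,0,0.36,1],[0,0,0,0.4,1],[0,0,0,0.4,1]],
  ],
)

```text
clock: 12.75
position: [0.5543, 0.0889, 0.1386]
ee_rot: [0.001, 0.999, -0.046, 0.001]
contact_force: [-1.5, -0.7, 5.6]
width: 0.0109
gripper_force: 45.4
```

```bash
cat >> h.py <<'E'
def handle():
    s=manip.get_state(); print('yaw',yaw(),'q6',s['qpos'][5],'M',s['moment'].round(2),'F',s['contact_force'].round(1),s['gripper_force'],s['position'].round(4))
E
python3 - <<'E'
from h import *
handle()
im=manip.get_image('wrist'); cv2.imwrite('pics/w8.png',im[:,:,::-1]); c=cam('wrist')
for st,ce,px in blobs(mask(im,'blue'),200): r=cv2.minAreaRect((cast(c,px,.118)[:,:2]*1000).astype(np.float32)); print([np.round(v,1) for v in r])
E
```

```text
yaw -5.3159224578428335 q6 1.7002894634360326 M [-0.08  0.34  0.03] F [-1.5 -0.7  5.6] 45.35192012786865 [0.5543 0.0889 0.1386]
[array([577.4,  11.3]), array([17.8, 99.7]), np.float64(17.5)]
```

move_arm(
  deltas=[
    [[0,0,0,0.03,1],[0,0,0,0.06,1],[0,0,0,0.09,1],[0,0,0,0.12,1],[0,0,0,0.14,1],[0,0,0,0.14,1]],
  ],
)

```text
clock: 13.4
position: [0.5542, 0.0885, 0.1386]
ee_rot: [0.001, 0.982, -0.191, 0.001]
contact_force: [-2.6, -1.2, 5.9]
width: 0.0108
gripper_force: 45.4
```

```bash
python3 - <<'E'
from h import *
handle()
im=manip.get_image('wrist'); cv2.imwrite('pics/w9.png',im[:,:,::-1]); c=cam('wrist')
for st,ce,px in blobs(mask(im,'blue'),200): r=cv2.minAreaRect((cast(c,px,.118)[:,:2]*1000).astype(np.float32)); print([np.round(v,1) for v in r])
E
```

```text
yaw -22.056658911225675 q6 1.9926907075565223 M [-0.21  0.38  0.19] F [-2.6 -1.2  5.9] 45.440250635147095 [0.5542 0.0885 0.1386]
[array([579.7,   3.9]), array([ 17.4, 114.7]), np.float64(17.2)]
```

move_arm(
  deltas=[
    [[0,0,0,0.015,1],[0,0,0,0.03,1],[0,0,0,0.045,1],[0,0,0,0.06,1],[0,0,0,0.06,1]],
  ],
)

```text
clock: 13.95
position: [0.5541, 0.0883, 0.1386]
ee_rot: [0.001, 0.968, -0.252, 0.001]
contact_force: [-2.4, -1.6, 6.4]
width: 0.0111
gripper_force: 47.1
```

```bash
python3 - <<'E'
from h import *
handle()
im=manip.get_image('wrist'); cv2.imwrite('pics/w10.png',im[:,:,::-1]); c=cam('wrist')
for st,ce,px in blobs(mask(im,'blue'),200): r=cv2.minAreaRect((cast(c,px,.118)[:,:2]*1000).astype(np.float32)); print([np.round(v,1) for v in r])
E
```

```text
yaw -29.182194550847665 q6 2.1172631211487825 M [-0.2   0.49  0.51] F [-2.4 -1.6  6.4] 47.05553948879242 [0.5541 0.0883 0.1386]
[array([ 5.808e+02, -2.000e-01]), array([ 17.4, 122.8]), np.float64(17.1)]
```

move_arm(
  deltas=[
    [[0,0,0,0.015,1],[0,0,0,0.03,1],[0,0,0,0.03,1],[0,0,0,0.03,1]],
  ],
)

```text
clock: 14.4
position: [0.5541, 0.0883, 0.1387]
ee_rot: [0.001, 0.96, -0.281, 0.001]
contact_force: [-2.5, -1.0, 6.2]
width: 0.0109
gripper_force: 57.8
```

```bash
python3 - <<'E'
from h import *
handle()
im=manip.get_image('wrist'); cv2.imwrite('pics/w11.png',im[:,:,::-1]); c=cam('wrist')
for st,ce,px in blobs(mask(im,'blue'),200): r=cv2.minAreaRect((cast(c,px,.118)[:,:2]*1000).astype(np.float32)); print([np.round(v,1) for v in r])
E
```

```text
yaw -32.6441506104126 q6 2.1781352290454494 M [-0.15  0.48  1.09] F [-2.5 -1.   6.2] 57.84032188821584 [0.5541 0.0883 0.1387]
[array([ 5.806e+02, -2.000e-01]), array([ 17.3, 122.7]), np.float64(16.9)]
```

move_arm(
  deltas=[
    [[0,0,0,0,0.6],[0,0,0,0,0],[0,0,0,0,0],[0,0,-0.03,0,0],[0,0,-0.07,0,0],[0,0,-0.1,0,0],[0,0,-0.12,0,0],[0,0,-0.12,0,0],[0,0,-0.12,0,0]],
  ],
)

```text
clock: 15.35
position: [0.5536, 0.0894, 0.2327]
ee_rot: [0.0, 0.959, -0.283, -0.0]
contact_force: [-1.0, 0.1, -0.4]
width: 0.0429
gripper_force: 0.0
```

```bash
python3 - <<'E'
from h import *
handle()
im=manip.get_image('wrist'); cv2.imwrite('pics/w12.png',im[:,:,::-1]); c=cam('wrist')
for st,ce,px in blobs(mask(im,'blue'),200): r=cv2.minAreaRect((cast(c,px,.118)[:,:2]*1000).astype(np.float32)); print([np.round(v,1) for v in r])
for st,ce,px in blobs(mask(im,'red'),40): r=cv2.minAreaRect((cast(c,px,.147)[:,:2]*1000).astype(np.float32)); print(st,[np.round(v,1) for v in r])
E
```

```text
yaw -32.89978310261782 q6 2.181053810385797 M [-0.02 -0.03 -0.01] F [-1.   0.1 -0.4] 0.0 [0.5536 0.0894 0.2327]
[array([590.5, -35.1]), array([17.1, 95.5]), np.float64(17.3)]
[array([572.1,  24.4]), array([16.4, 28.1]), np.float64(17.3)]
[324 226  18  42 403] [array([552.7,  76.1]), array([ 8.8, 23.4]), np.float64(44.3)]
[315 275  11  17  82] [array([538.8,  93.4]), array([5.2, 9.7]), np.float64(61.3)]
```

View pics/w12.png

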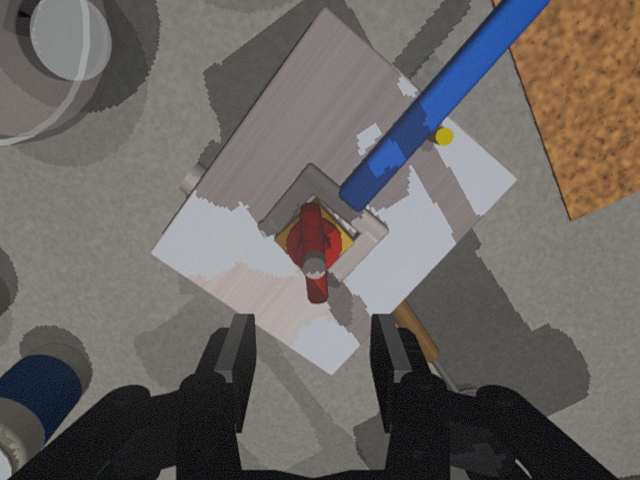

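The wing bar now runs from (311,203) to (318,302), about 4° off the tool axis. The spanner is still on and its handle lies against the post at (443,136).

```bash
python3 - <<'E'
from h import *
c=cam('wrist'); e=cast(c,[[311.5,203],[317.5,302]],.145)[:,:2]; d=e[0]-e[1]; print('bar',np.linalg.norm(d),np.degrees(np.arctan2(d[1],d[0])))
w=cast(c,[[275,241],[355,241]],.114)[:,:2]; d=w[1]-w[0]; print('nut diag',np.linalg.norm(d),np.degrees(np.arctan2(d[1],d[0])),w.mean(0))
im=cv2.imread('pics/w12.png')[:,:,::-1].copy(); m=mask(im,'blue'); C=[]
from numpy.linalg import svd
px=np.vstack([b[2] for b in blobs(m,200)]); w=cast(c,px,.118)[:,:2]; r=cv2.minAreaRect((w*1000).astype(np.float32)); print('handle',r)
print('post',[cast(c,b[1],.122)[0] for b in blobs(mask(im,'yellow'),60)])
E
```

```text
bar 0.05777697620672665 -29.57223669205663
nut diag 0.0494137798006898 -122.93688586278442 [0.55175159 0.08802935]
handle ((586.2490234375, -21.49901580810547), (17.145593643188477, 124.01840209960938), 17.33184051513672)
post [array([ 0.56672286, -0.00618072,  0.122     ]), array([0.54482722, 0.07155957, 0.122     ])]
```

```bash
python3 - <<'E'
from h import *
plan([.5535,.089,.1375],-29.6)
E
```

```text
row [ 8.000e-04 -1.000e-04  1.182e-01] -0.0275 | now 15.4 [0.5531 0.0893 0.2321] yaw -32.9 q6 2.18 w 0.0425 F [ 0.  -0.1 -0.7]
```

move_arm(
  deltas=[
    [[0,0,0.04,-0.0275,0],[0,0,0.08,-0.0275,0],[0,0,0.11,-0.0275,0],[0,0,0.12,-0.0275,0],[0,0,0.12,-0.0275,1],[0,0,0.12,-0.0275,1],[0,0,0.12,-0.0275,1],[0,0,0.12,-0.0275,1],[0,0,0.12,-0.0275,1],[0,0,0.12,-0.01,1],[0,0,0.12,0.005,1],[0,0,0.12,0.005,1]],
  ],
  squeeze=70,
)

```text
clock: 16.6
position: [0.5541, 0.0887, 0.1381]
ee_rot: [0.001, 0.958, -0.287, 0.001]
contact_force: [-1.1, -3.1, 1.5]
width: 0.0105
gripper_force: 79.0
```

```bash
python3 - <<'E'
from h import *
handle()
E
```

```text
yaw -33.32522152325556 q6 2.1894881437765683 M [-0.62  0.19  1.27] F [-1.1 -3.1  1.5] 79.02004659175873 [0.5541 0.0887 0.1381]
```

move_arm(
  deltas=[
    [[0,0,0,-0.015,0.6],[0,0,0,-0.015,0],[0,0,0,-0.015,0],[0,0,-0.04,-0.015,0],[0,0,-0.08,-0.08,0],[0,0,-0.11,-0.15,0],[0,0,-0.11,-0.22,0],[0,0,-0.11,-0.29,0],[0,0,-0.11,-0.36,0],[0,0,-0.11,-0.43,0],[0,0,-0.11,-0.5,0],[0,0,-0.11,-0.5,0]],
  ],
)

```text
clock: 17.8
position: [0.5539, 0.0898, 0.2255]
ee_rot: [-0.0, 0.973, 0.229, 0.0]
contact_force: [0.4, 0.2, 0.1]
width: 0.0427
gripper_force: 0.0
```

```bash
python3 - <<'E'
from h import *
p,sd,y=avg(3); print(p,sd)
plan([.5940,-.0465,.2],107.3)
E
```

```text
[0.55389664 0.08966778 0.22537373] [3.04795386e-05 5.72830079e-05 3.16132979e-05]
row [-0.0305  0.1747  0.0316] -0.6747 | now 17.95 [0.5539 0.0896 0.2253] yaw 26.34 q6 1.15 w 0.043 F [ 0.8 -0.3 -0.5]
```

move_arm(
  deltas=[
    [[-0.008,0.045,0,-0.07,0],[-0.016,0.09,0,-0.14,0],[-0.024,0.135,0,-0.21,0],[-0.0305,0.1747,0.01,-0.28,0],[-0.0305,0.1747,0.0316,-0.35,0],[-0.0305,0.1747,0.0316,-0.42,0],[-0.0305,0.1747,0.0316,-0.49,0],[-0.0305,0.1747,0.0316,-0.56,0],[-0.0305,0.1747,0.0316,-0.63,0],[-0.0305,0.1747,0.0316,-0.675,0],[-0.0305,0.1747,0.0316,-0.675,0],[-0.0305,0.1747,0.0316,-0.675,0]],
  ],
)

```text
clock: 19.15
position: [0.5944, -0.0465, 0.2]
ee_rot: [0.0, 0.593, 0.806, 0.0]
contact_force: [0.3, 0.1, -0.6]
width: 0.0427
gripper_force: 0.0
```

```bash
python3 - <<'E'
from h import *
p,sd,y=avg(3); print(p.round(4),sd.round(5),y)
c=cam('wrist'); im=manip.get_image('wrist'); cv2.imwrite('pics/w13.png',im[:,:,::-1])
m=mask(im,'blue'); m[:, :220]=0; m[:,420:]=0
ys=np.where(m.sum(1)>5)[0]; print('rows',ys.min(),ys.max())
P=[]
for r in range(ys.min()+8,ys.max()-8,6):
    cs=np.where(m[r])[0]
    if len(cs)>4: P.append([(cs.min()+cs.max()+1)/2,r,cs.max()-cs.min()+1])
P=np.array(P); P=P[P[:,2]>np.median(P[:,2])-4]; w=cast(c,P[:,:2],.118)[:,:2]
q=np.polyfit(w[:,1],w[:,0],1); print('yaw',np.degrees(np.arctan2(1,q[0])),np.std(w[:,0]-np.polyval(q,w[:,1])))
xc=P[-1,0]; e=cast(c,[[xc,ys.max()+1]],.118)[0,:2]; f=cast(c,[[P[0,0],ys.min()]],.118)[0,:2]; print('end',e,'front',f,np.linalg.norm(e-f))
u=(f-e)/np.linalg.norm(f-e); g=e+.04*u; g[0]=np.polyval(q,g[1]); print('grip',g)
plan([*g,.1145],np.degrees(np.arctan2(1,q[0])))
E
```

```text
[ 0.5943 -0.0465  0.2   ] [0.e+00 2.e-05 0.e+00] 107.39243421265657
rows 36 322
yaw 107.28594466607731 0.00024911532422717213
end [ 0.60496049 -0.08240516] front [0.56160588 0.05840831] 0.14733654184912856
grip [ 0.59325091 -0.04417609]
row [ 0.0032 -0.0004  0.1069] 0.0013 | now 19.35 [ 0.5943 -0.0465  0.2   ] yaw 107.44 q6 -0.5 w 0.0429 F [0.3 0.2 0.7]
```

move_arm(
  deltas=[
    [[0.003,0,0.04,0,0],[0.003,0,0.08,0,0],[0.003,0,0.1,0,0],[0.003,0,0.107,0,0],[0.003,0,0.107,0,0],[0.003,0,0.107,0,1],[0.003,0,0.107,0,1],[0.003,0,0.107,0,1],[0.003,0,0.107,0,1],[0.003,0,0.107,0,1]],
  ],
  squeeze=70,
)

```text
clock: 20.35
position: [0.5945, -0.0445, 0.116]
ee_rot: [0.001, 0.591, 0.807, 0.0]
contact_force: [-0.2, -0.1, 6.8]
width: 0.016
gripper_force: 69.9
```

```bash
python3 - <<'E'
from h import *
handle()
E
```

```text
yaw 107.5153551513144 q6 -0.49680032460232487 M [-0.02  0.16  0.06] F [-0.2 -0.1  6.8] 69.89990830421448 [ 0.5945 -0.0445  0.116 ]
```

move_arm(
  deltas=[
    [[-0.004,0,-0.001,0,1],[-0.008,0,-0.001,0,1],[-0.012,0,-0.001,0,1],[-0.018,0,-0.001,0,1],[-0.024,0,-0.001,0,1],[-0.03,0,-0.001,0,1],[-0.036,0,-0.001,0,1],[-0.042,0,-0.001,0,1],[-0.048,0,-0.001,0,1],[-0.054,0,-0.001,0,1],[-0.059,0,-0.001,0,1],[-0.059,0,-0.001,0,1]],
  ],
)

```text
clock: 21.55
position: [0.6082, -0.0905, 0.1151]
ee_rot: [0.001, 0.591, 0.806, -0.0]
contact_force: [-0.2, 0.2, 1.9]
width: 0.0154
gripper_force: 69.4
```

```bash
python3 - <<'E'
from h import *
handle()
E
```

```text
yaw 107.50086404995372 q6 -0.5647990490068165 M [ 0.09  0.05 -0.06] F [-0.2  0.2  1.9] 69.39690470695496 [ 0.6082 -0.0905  0.1151]
```

move_arm(
  deltas=[
    [[0,0,-0.02,0,1],[0,0,-0.05,0,1],[0,0,-0.09,0,1],[0,0,-0.12,0,1],[0,0,-0.12,0,1]],
  ],
)

```text
clock: 22.05
position: [0.61, -0.0907, 0.2146]
ee_rot: [0.004, 0.591, 0.807, 0.001]
contact_force: [0.7, -0.2, -0.5]
width: 0.0159
gripper_force: 69.1
```

```bash
python3 - <<'E'
from h import *
p,_,_=avg(3); print(p)
plan([.4918,-.3035,.1],59.3); handle()
E
```

```text
[ 0.6077266  -0.0898984   0.21092018]
row [-0.2117 -0.2174  0.1376] 0.4018 | now 22.2 [ 0.6069 -0.0896  0.2097] yaw 107.52 q6 -0.56 w 0.016 F [-0.1 -0.1 -1.6]
yaw 107.51594765997552 q6 -0.5646273948742383 M [-0.14 -0.07 -0.  ] F [-0.1 -0.1 -1.6] 69.08536791801453 [ 0.6069 -0.0896  0.2097]
```

move_arm(
  deltas=[
    [[-0.035,-0.036,0,0.05,1],[-0.07,-0.072,0,0.11,1],[-0.105,-0.108,0,0.17,1],[-0.14,-0.145,0.02,0.23,1],[-0.175,-0.18,0.05,0.29,1],[-0.2,-0.205,0.09,0.35,1],[-0.2117,-0.2174,0.12,0.402,1],[-0.2117,-0.2174,0.1376,0.402,1],[-0.2117,-0.2174,0.1376,0.402,1],[-0.2117,-0.2174,0.1376,0.402,1],[-0.2117,-0.2174,0.1376,0.402,1]],
  ],
)

```text
clock: 23.3
position: [0.4934, -0.3031, 0.1016]
ee_rot: [0.0, 0.869, 0.495, 0.0]
contact_force: [-0.1, -0.4, -0.3]
width: 0.0161
gripper_force: 69.0
```

```bash
python3 - <<'E'
from h import *
p,_,y=avg(3); print(p,y)
plan([p[0],p[1],.02],y); handle()
E
```

```text
[ 0.49358978 -0.30311265  0.10200635] 59.323124415908545
row [ 0.000e+00 -1.000e-04  1.026e-01] 0.0 | now 23.45 [ 0.4936 -0.3031  0.1021] yaw 59.32 q6 -0.14 w 0.0157 F [-0.2  0.5 -1.2]
yaw 59.32376624419709 q6 -0.13525574238975363 M [-0.1   0.05  0.08] F [-0.2  0.5 -1.2] 69.03918385505676 [ 0.4936 -0.3031  0.1021]
```

move_arm(
  deltas=[
    [[0,0,0.04,0,1],[0,0,0.07,0,1],[0,0,0.09,0,1],[0,0,0.098,0,1],[0,0,0.102,0,1],[0,0,0.103,0,1],[0,0,0.103,0,1],[0,0,0.103,0,1]],
  ],
)

```text
clock: 24.25
position: [0.4933, -0.3032, 0.0201]
ee_rot: [0.001, 0.869, 0.495, 0.0]
contact_force: [-1.8, 1.2, 6.4]
width: 0.0159
gripper_force: 69.9
```

```bash
python3 - <<'E'
from h import *
handle()
E
```

```text
yaw 59.28601578756036 q6 -0.13531706290148685 M [0.23 0.27 0.07] F [-1.8  1.2  6.4] 69.85786557197571 [ 0.4933 -0.3032  0.0201]
```

Contact with the mat is felt. I'll release slowly, rise straight up and check.

move_arm(
  deltas=[
    [[0,0,0,0,0.6],[0,0,0,0,0.2],[0,0,0,0,0],[0,0,0,0,0],[0,0,-0.03,0,0],[0,0,-0.07,0,0],[0,0,-0.12,0,0],[0,0,-0.18,0,0],[0,0,-0.22,0,0],[0,0,-0.22,0,0],[0,0,-0.22,0,0]],
  ],
)

```text
clock: 25.35
position: [0.493, -0.3032, 0.1952]
ee_rot: [0.001, 0.869, 0.494, 0.0]
contact_force: [-0.2, 0.6, -1.5]
width: 0.0426
gripper_force: 0.0
```

```bash
python3 - <<'E'
from h import *
handle()
im=manip.get_image('wrist'); t=manip.get_image('top')
cv2.imwrite('pics/end.png',np.hstack([cv2.resize(im,(400,300)),cv2.resize(t[170:320,200:400],(400,300))])[:,:,::-1])
E
```

```text
yaw 59.265985012605306 q6 -0.1351400636783461 M [-0.06 -0.   -0.04] F [-0.2  0.6 -1.5] 0.0 [ 0.493  -0.3032  0.1952]
```

View pics/end.png

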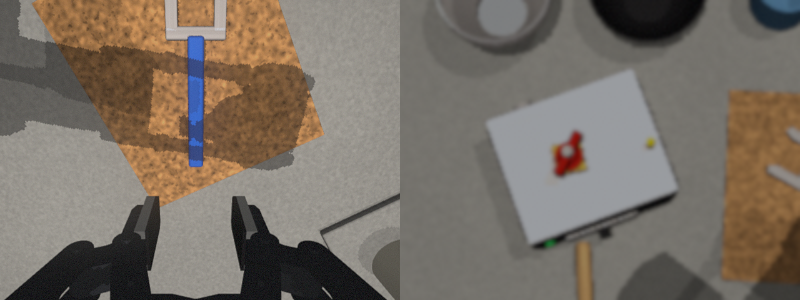

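The left panel shows the spanner flat on the mat, handle from (196,38) to (196,165). The right panel shows the grinder clear, with the wing at (570,155) turned and the nut nearly square. I'm handing it in.

```bash
python3 -c "
from rig import manip
print(manip.sign_off())"
```

```text
the job is handed in; nothing more can be done
None
```

The job is handed in at about 25 s of the 69 s allowed: the wing nut is tightened to its stop, the setting nut turned only about 0.11 rad (limit 0.35), and the spanner lies flat on the cork mat; sign-off returned no verdict.

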